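# Unlock the draw gauge with tongs and hold its sprung rod at the set mark

## Task

Using the tongs from the stand, and without touching the pin with the gripper's own fingers, lift the locking pin out of the draw gauge and leave it in the bowl, then put the tongs back upright in their stand. Then take the gauge's white spool handle, pull the sprung rod out until its pointer stands level with the rider on the scale, and finish while still holding it there. Leave the rider, the bottle, the timer, the tape roll and the tip box where they are.

Things in the scene. Friction and masses are not known exactly. Their poses are not given: they have to be found in the camera images.
- gauge: Draw gauge, fixed, on a 75 x 165 mm steel base plate. Origin on the worktop straight under the locking pin; local +y is the direction (horizontal) in which the rod is pulled, z up. Rod axis 60 mm up at local x = 0. Behind (local y -14 to -116 mm, up to 76 mm high) an open-sided channel for the rod's tail, a white scale bar on its local -x side; in front a sleeve to y = +42 mm.
- latch (a point): Mouth of the pin's vertical square hole (7 mm wide, 12 mm deep), on the flat top of the latch block, 85 mm above the worktop. Two guard cheeks 22 mm high stand there at local x = +/-10 mm (20 mm apart), 28 mm long, open at both ends along local y: gripper fingers do not fit between them; the tongs' tips do when the tongs close along the gauge's local y.
- rod: Sprung rod of the gauge, slides along local +y only (gauge's axes), up to 95 mm. Origin on the rod's axis, at the pin when fully in. Locked by the pin (about 2 mm play) until the pin is out. An inner spring pulls it back: about 3.3 N when fully in, growing by 1.1 N per 10 mm, so 8 to 12 N at the mark; it springs back if let go.
- rod_grip (a point): Centre of the white spool handle's waist, on the rod's axis 60 mm above the worktop, 88 mm in front of the rod's origin. Waist 16 mm thick and 30 mm long along the rod, between flanges 32 mm in diameter; grip it from above, fingers closing across the rod (local x).
- pointer_tip (a point): Tip of the dark steel pointer, a thin bar (3 mm wide) that sticks out sideways from the rod's tail over the scale and moves with the rod; axes as the gauge's.
- rider_mark (a point): Index edge of the rider, at the pointer's height just beside its path; axes as the gauge's. The pointer is level with the rider when both have the same local y. Needs a pull of 40 to 80 mm.
- rider: Small grey rider (11 x 9 x 13 mm) clipped on the scale bar, held by friction, set at a different place each time; it marks the length to pull to and is not to be moved.
- pin: Loose steel locking pin, 34.5 mm long, 12 to 21 g, upright in the latch block with 18.5 mm of shaft (6 mm thick) below its head. Origin at the foot, z up the pin. The head is a cylinder 10 mm thick and 16 mm tall (18.5 to 34.5 mm above the origin), its underside on the block's top.
- tongs: Parallel-action tongs, 135 mm long, 60 to 105 g, upright in the stand, tips down; z up. Origin midway between the open tips at their lower end; jaws close along local y. Steel tips 62 mm long, 8 mm wide in x, 5 mm thick, 20 mm apart when open (30 mm over their outsides). Squeezing the handle closes the tips by the same amount, at most 16 mm; a spring opens them (4 N at rest, plus 0.2 N per mm).
- tongs_grip (a point): Where to hold the tongs: centre of the white handle, 105 mm above the tongs' origin. The handle runs from 62 to 135 mm above the origin, 24 mm wide in x, 46 mm across its outer faces in y when open; close the fingers along local y. At 43 to 44 mm it is held and the tips stay about 17 mm apart; the tips meet the pin's head at about 36 mm.
- stand: Fixed grey block 60 x 80 x 66 mm with a slot through its top, 16 mm in x and 36 mm in y. Origin under its centre on the worktop. The tongs' tips go into the slot and the handle's shoulders rest on its top, tongs origin 4 mm above the worktop, tongs' jaws along the stand's y (either way round).
- bowl: Loose yellow bowl, 86 mm across the rim, 32 mm high, open at the top; origin under its centre. It may have changed places with the stand.
- bottle: Bystander: blue-capped bottle, 68 mm thick, 146 mm high; origin under its centre.
- timer: Bystander: small white timer, 58 x 62 x 16 mm; origin under its centre.
- tape_roll: Bystander: roll of tape lying flat, 98 mm across, 25 mm high; origin under its centre.
- tips: Bystander: blue pipette-tip box with clear lid, 77 x 122 x 70 mm; origin under its centre.
Not all that is in view belongs to the job. What is shaped like the stand but turquoise is not meant. Of the things that look like the tongs, the larger one is meant.

How it is judged (in metres and radians):
On the way, in this order (a step that is already met when the one before it is completed fails the run):
1. the pin is drawn out of the gauge in the tongs (contact force between tongs and pin above 0.5 N and height (world z) of pin above 0.087 m), for 0.2 s.
2. the pin lies in the bowl, let go by the tongs (horizontal distance between pin and bowl below 0.043 m and height (world z) of pin below 0.045 m and contact force between pin and bowl above 0.03 N and contact force between tongs and pin below 0.05 N), for 0.2 s.
3. the tongs stand upright in their stand again, let go (horizontal distance between tongs and stand below 0.012 m and height (world z) of tongs below 0.012 m and angle between tongs's own z axis and vertical below 0.15 rad and contact force between the fingers and tongs below 0.1 N), for 0.2 s.
At the end, for the whole second after the job is handed in: The fingers hold the rod (more than 3 N) still against its spring, pointer within 4 mm of the rider's index along the rod; the pin lies in the bowl; the tongs stand upright in their stand (within 12 mm, tilted under 0.15 rad) (y of pointer_tip in the frame of rider_mark between -0.004 and 0.004 m and linear speed of rod below 0.01 m/s and contact force between the fingers and rod above 3 N and contact force between each of tongs, pin and rod below 0.1 N and horizontal distance between pin and bowl below 0.043 m and height (world z) of pin below 0.045 m and horizontal distance between tongs and stand below 0.012 m and height (world z) of tongs below 0.012 m and angle between tongs's own z axis and vertical below 0.15 rad); the arm keeps its last pose, push and grip.
It fails at once if the gripper's fingers touch the pin (contact force between the fingers and pin above 0.5 N).
It fails at once if the rider is shifted by more than 3 mm (distance of rider_mark from where it was at the start of the episode above 0.003 m).
It fails at once if a bystander is moved by more than 25 mm (distance of any of bottle, timer, tape_roll, tips from where it was at the start of the episode above 0.025 m).
It also fails if it takes over 61 s, if anything falls off the work surface, if the arm or the gripper's body presses on something with over 40 N, if the wrist force passes 120 N, or if a joint passes its speed limit or range.

## Robot

A 6-joint arm with a two-finger parallel gripper is mounted at the origin on a cart in front of the work surface, level with it; the furniture and walls round the work are solid. World frame = base frame: x ahead of the robot, y to its left, z up, the work surface at z = 0. Lengths are in m, angles in degrees, forces in N, time in s.
With the tool pointing down it reaches from about 0.3 to 0.75 m from the base axis. Payload 8.5 kg.
Tool frame: the origin (TCP) lies at the very end of the fingers, on their centre line; the grasp point (between the pads) lies env.pinch_z behind it (env.pinch_z is the distance from the TCP to the grasp point, in m); z points along the fingers, y is the line along which they close (so a half turn about z gives the same grasp; the last joint's range is limited). The gripper opens to 85 mm and grips with 20 to 120 N. Pads are 22 mm wide; open, the fingers measure 114 mm over their backs; the gripper's body (76 mm by 85 mm) begins 54 mm behind the grasp point. The pads swing forward as they close: fully open they stand 13 mm farther back than shut.
Start: joints at [63.352, 21.807, 74.336, -0, 83.858, -12.336], TCP at [0.136, 0.533, 0.231] pointing down, gripper open.
Joint ranges: [-178.18, 178.18], [-50.72, 133.34], [12.68, 142.11], [-81.47, 261.47], [9.98, 163.14], [-165.26, 165.26]. Speed limits (degrees/s): [136.94, 136.94, 180, 180, 180, 180].

## Interface

Orientations are given as a 3x3 rotation matrix whose columns are the frame's x, y, z axes.
In Python, from rig import telemetry, get_image, env gives the robot as it stands. The module is installed in compiled form; this text tells all that it offers.
- The arm moves only by the tool apply_moves, never from a script. Its argument "series" is a list of rows, each a list of 7 numbers: the shift along the tool's x, y, z in mm, then the turn, a rotation vector about the tool's x, y, z in degrees, then the opening, from 0 (shut) to 1 (fully open). A call has 1 to 12 rows; each row shifts and turns the commanded pose from where the row before left it, along the tool's axes as they then stand; what a row does not reach is not made up. A row lasts 1/8 s, in which the tool goes at most 62.5 mm and 10.7 degrees, less where a joint would pass 70% of its speed; a pose out of reach is approached as far as the arm can. A call with a gripper value outside its range is refused whole. The fingers move at their own pace and stop on an object; "grip_force" is the grip in N (left out, the last holds). Time passes only in rows, so rows that do not move let the fingers close. It gives the time, the measured TCP pose, the force, the opening and the grip force at its end, in the units of the state.
- telemetry.observe(): the state, without advancing time (a new reading comes with each control period).
- get_image(name): name is "scene" or "top" or "wrist"; returns a dict with "frame" (480x640x3 uint8, red, green, blue), "z_map" (480x640 float32, m along the optical axis (not along the pixel's ray), 0 where there is no reading), "vertical_fov" (degrees; the focal length in pixels is half the picture's height over the tangent of half this angle, whatever the lens; pixels are square), "cx", "cy" (the principal point, pixels), "eye" and "attitude" of the camera in the world; the wrist camera has in their place "mount" (4x4, takes a point from camera to tool coordinates, whose origin is the TCP and whose axes are the flange's). Camera axes: x right, y up, looking along -z (the intrinsics and any distortion apply to the point x, -y, -z); pixel columns grow to the right and rows downward; lengths in m; the calibration is good to about 2 mm. A picture is of the moment at which its call begins: read the wrist's pose just before it.
- env.close_job(): hands the job in; it is judged then, once.
The state is a dict: "time_s": time; "q": joint angles; "qvel": joint speeds; "joint_efforts": joint torques, N m; "position": TCP position; "tool_rot": TCP orientation; "ft_force": force on the tool from outside, world axes, zero at the start; "wrist_torque": the same for the moment, N m; "grip_width": finger opening in m; "gripper_force": force on a finger pad.
Only numpy, scipy, OpenCV 4.12 (cv2) and the standard library are available. Lean on these libraries where they do the work, as an engineer would, in place of code of your own. Each camera call takes 0.05 s, during which the arm holds its last target. There are 200 camera calls.

## Working session

There is one attempt and no reset: what is moved stays moved. The work goes in short steps, Python scripts to look and compute and a tool call to move; the robot and the scene stay as the last step left them, time stands still between calls to the robot, and variables do not carry over. Pictures are saved under pics/ and viewed, at most 10 in all, crops included, and the job is handed in when it is done.

Besides the shell and the picture viewer there is one more tool, called after "Emit:" as name(argument=value, ...) on one line, values as JSON. apply_moves: Moves the arm, as the interface text tells. Its arguments: {"type":"object","properties":{"series":{"type":"array"},"grip_force":{"type":"number"}},"required":["series"]}

```bash
mkdir -p pics
cat > h.py <<'E'
import numpy as np, cv2
from rig import telemetry, get_image, env
def snap(name,tag):
    s=telemetry.observe(); im=get_image(name)
    d={k:(np.array(v) if not np.isscalar(v) else v) for k,v in im.items()}
    if name=="wrist":
        T=np.eye(4);T[:3,:3]=np.array(s["tool_rot"]);T[:3,3]=s["position"]; M=T@np.array(im["mount"]); d["eye"]=M[:3,3]; d["attitude"]=M[:3,:3]
    np.savez(f"{tag}.npz",**d); cv2.imwrite(f"pics/{tag}.png",cv2.cvtColor(d["frame"],cv2.COLOR_RGB2BGR)); return d
def load(tag): return dict(np.load(f"{tag}.npz"))
def f(d): return 240/np.tan(np.radians(float(d["vertical_fov"]))/2)
def P(d,u,v,z=None):
    F=f(d); r=np.array([(u-float(d["cx"]))/F,-(v-float(d["cy"]))/F,-1]); w=d["attitude"]@r
    t=float(d["z_map"][int(round(v)),int(round(u))]) if z is None else (z-d["eye"][2])/w[2]
    return d["eye"]+t*w
def cloud(d):
    F=f(d); v,u=np.mgrid[:480,:640]; Z=d["z_map"]
    c=np.stack([(u-float(d["cx"]))/F*Z,-(v-float(d["cy"]))/F*Z,-Z],-1)
    return c@d["attitude"].T+d["eye"]
def proj(d,p):
    c=d["attitude"].T@(np.array(p)-d["eye"]);F=f(d); return float(d["cx"])+F*c[0]/-c[2], float(d["cy"])-F*c[1]/-c[2]
E
python3 - <<'E'
from h import *
print(env.pinch_z, telemetry.observe())
for n in("scene","top","wrist"):
    im=get_image(n); print(n,{k:v for k,v in im.items() if k not in("frame","z_map")})
    snap(n,n+"0")
E
```

```text
0.0187 {'time_s': 0.0, 'q': array([ 6.33531961e+01,  2.18418083e+01,  7.43873869e+01,  5.02307402e-04,
        8.38587042e+01, -1.23369088e+01]), 'qvel': array([-0.04238845,  0.03734497,  0.02193625,  0.012431  ,  0.04433751,
       -0.07464605]), 'joint_efforts': array([ 5.12104441e-05, -4.48465741e+01, -2.31282449e+01, -1.64773251e-04,
        4.75610446e-03, -1.80522358e-05]), 'position': array([0.13580912, 0.5326477 , 0.23068862]), 'tool_rot': array([[-9.68972709e-01,  2.47166754e-01, -6.95833966e-04],
       [ 2.47167504e-01,  9.68971803e-01, -1.36728231e-03],
       [ 3.36296763e-04, -1.49684679e-03, -9.99998823e-01]]), 'ft_force': array([-0.35446193,  0.23055268,  0.40120826]), 'wrist_torque': array([-0.02527871,  0.00459274, -0.00734588]), 'gripper_force': 0.0, 'grip_width': 0.08550306896819956}
scene {'vertical_fov': 57.6946481404216, 'cx': 314.15718973943314, 'cy': 232.80588204152363, 'eye': array([ 0.23108768, -0.35651993,  0.6644646 ]), 'attitude': array([[ 0.89525262,  0.29826936, -0.33099566],
       [-0.44505407,  0.56327406, -0.69616752],
       [-0.02120417,  0.77055676,  0.63701857]])}
top {'vertical_fov': 49.111991466514276, 'cx': 320.6161290704706, 'cy': 228.31882992530805, 'eye': array([0.45948073, 0.24463991, 1.03616456]), 'attitude': array([[-1.08249188e-02,  9.95236013e-01, -9.68922075e-02],
       [-9.99941219e-01, -1.07142186e-02,  1.66273768e-03],
       [ 6.16692125e-04,  9.69045111e-02,  9.95293492e-01]])}
wrist {'vertical_fov': 59.65831914665919, 'cx': 316.56521058710746, 'cy': 231.57967499124285, 'mount': array([[ 2.43363823e-04,  9.62923827e-01,  2.69773321e-01,
         6.76542389e-02],
       [ 9.99999956e-01, -2.80395723e-04,  9.87344104e-05,
         4.85879793e-04],
       [ 1.70717002e-04,  2.69773285e-01, -9.62923852e-01,
        -1.42103877e-01],
       [ 0.00000000e+00,  0.00000000e+00,  0.00000000e+00,
         1.00000000e+00]])}
```

View pics/top0.png

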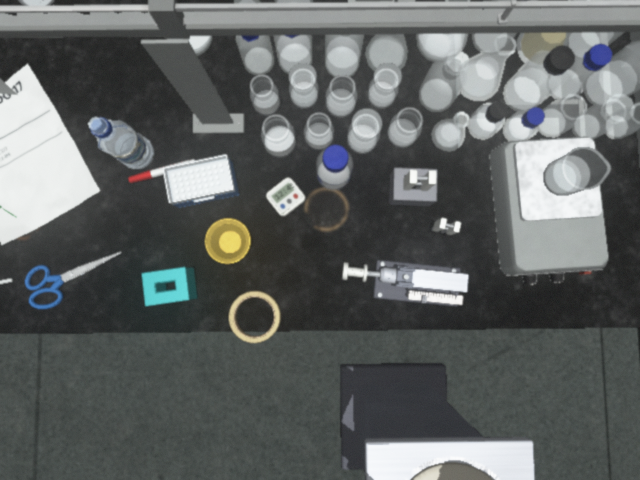

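View pics/scene0.png

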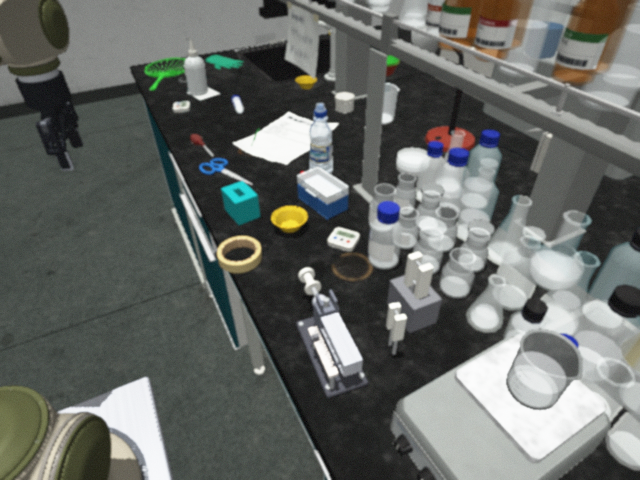

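The top view shows the gauge with its handle at (348,270) and rod pointing left (+y), the pin near (385,272), the grey stand with the tongs at (414,184) and the bowl at (228,241). The small decoy tongs are at (447,226). The scene view shows the same layout.

Run:
```python
from h import *
d=load("top0");C=cloud(d)
for n,(u,v) in dict(bowlc=(228,241),knob=(348,270),knob2=(370,272),pin=(386,273),chan=(440,281),stand1=(398,194),tongsL=(414,178),tongsR=(430,178),tongs2=(425,186),decoy=(443,227),bottle=(335,158),beam=(250,18),beam2=(420,18),timer=(286,197),tape=(254,295)).items():
    print(n,C[v,u].round(3))
# stand top band
x,y,z=C[...,0],C[...,1],C[...,2]
def rect(m,n):
    p=C[m][:,:2].astype(np.float32); r=cv2.minAreaRect(p); print(n,m.sum(),np.round(r[0],4),np.round(r[1],3),r[2], C[m][:,2].mean())
u=np.arange(640)[None,:]+0*x; v=np.arange(480)[:,None]+0*x
sb=(u>385)&(u<440)&(v>160)&(v<206)
rect(sb&(z>.055)&(z<.075),"stand"); rect(sb&(z>.11)&(z<.17),"tongs")
gb=(u>335)&(u<475)&(v>250)&(v<310)
rect(gb&(z>.004)&(z<.02)&(u>370),"base"); rect(gb&(z>.07)&(z<.08)&(u>405),"chan")
rect(gb&(z>.095),"pin/cheeks"); rect(gb&(u<352)&(z>.03),"knob")
bb=(u>195)&(u<260)&(v>210)&(v<270); rect(bb&(z>.02)&(z<.05),"bowl")
d2=d["frame"]
a=cv2.resize(d2[150:310,330:480],None,fx=5,fy=3.75*5/5*1.0,interpolation=cv2.INTER_CUBIC) if 0 else cv2.resize(d2[155:310,330:480],None,fx=3.8,fy=3.8,interpolation=cv2.INTER_CUBIC)
cv2.imwrite("pics/crop1.png",a[...,::-1])
```

```text
bowlc [0.537 0.426 0.003]
knob [0.476 0.194 0.069]
knob2 [0.472 0.153 0.062]
pin [0.47  0.124 0.072]
chan [0.454 0.027 0.077]
stand1 [0.616 0.098 0.07 ]
tongsL [0.633 0.08  0.138]
tongsR [0.632 0.053 0.139]
tongs2 [0.624 0.056 0.109]
decoy [0.55  0.026 0.107]
bottle [0.668 0.217 0.145]
beam [0.791 0.33  0.398]
beam2 [0.788 0.115 0.399]
timer [0.459 0.245 1.036]
tape [0.431 0.372 0.025]
stand 930 [0.6348 0.0656] [0.081 0.061] 87.1561279296875 0.06586706453463237
tongs 337 [0.6343 0.0663] [0.046 0.024] 86.59954833984375 0.13392036783801414
base 1405 [0.4562 0.0425] [0.2   0.113] 89.67203521728516 0.010106571976837465
chan 974 [0.4436 0.0288] [0.1   0.057] 83.74364471435547 0.07596726177735073
pin/cheeks 154 [0.4682 0.1617] [0.164 0.03 ] 85.69927215576172 0.2991048631585935
knob 121 [0.465  0.2131] [0.026 0.058] 34.025386810302734 0.08575682654351663
bowl 819 [0.535  0.4226] [0.085 0.085] 89.36549377441406 0.028608160525056756
```

View pics/crop1.png

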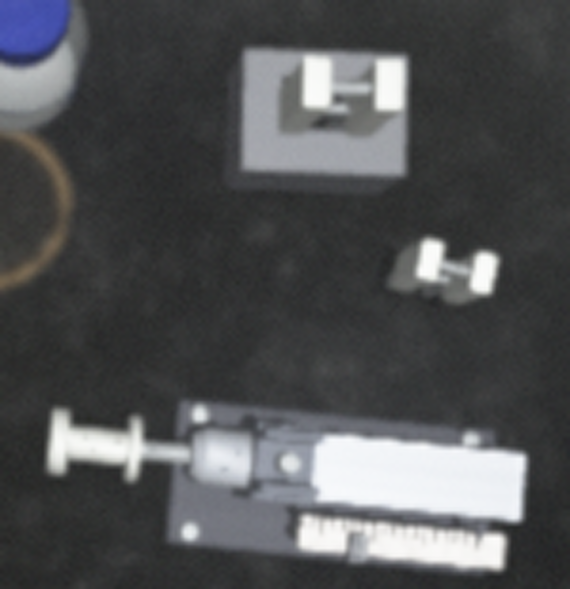

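The crop shows the pin head at crop (290,462), the spool waist at (96,442) and the rider at (357,545). The jaws and rod both run roughly along image x. I'll work out the gauge axes and the first move.

```bash
cat >> h.py <<'E'
def Rdown(yax):
    y=np.array([yax[0],yax[1],0.]);y/=np.linalg.norm(y);z=np.array([0,0,-1.]);return np.stack([np.cross(y,z),y,z],1)
def plan(p,R,s=None):
    from scipy.spatial.transform import Rotation as Ro
    s=s or telemetry.observe();T=np.array(s["tool_rot"])
    print("shift mm",(T.T@(np.array(p)-s["position"])*1e3).round(1),"rotvec",np.degrees(Ro.from_matrix(T.T@R).as_rotvec()).round(2),"after-turn shift",(R.T@(np.array(p)-s["position"])*1e3).round(1))
E
python3 - <<'E'
from h import *
d=load("top0")
c=lambda u,v:(330+u/3.8-.4,155+v/3.8-.4)
pin=P(d,*c(290,462),z=.1015); k=P(d,*c(96,443),z=.068); r=P(d,*c(357,535),z=.07)
e1=P(d,*c(180,403),z=.01);e2=P(d,*c(490,432),z=.01)
print(pin,k,r); print((k-pin)/np.linalg.norm((k-pin)[:2]),np.linalg.norm((k-pin)[:2]),(e1-e2)/np.linalg.norm(e1-e2))
plan([.634,.066,.235],Rdown([.05,1]))
E
```

```text
[0.46362639 0.09283605 0.1015    ] [0.47393713 0.18095832 0.068     ] [0.42849925 0.05645836 0.07      ]
[ 0.11621217  0.99322441 -0.37757785] 0.08872342596536664 [0.10385998 0.99459193 0.        ]
shift mm [-598.  -329.2   -3.8] rotvec [-2.000e-02 -1.000e-02 -1.145e+01] after-turn shift [-520.8 -441.4   -3.9]
```

Emit:
apply_moves(series=[[0, 0, 0, 0, 0, -5.7, 1], [0, 0, 0, 0, 0, -5.7, 1], [-40, -34, 0, 0, 0, 0, 1], [-40, -34, 0, 0, 0, 0, 1], [-40, -34, 0, 0, 0, 0, 1], [-40, -34, 0, 0, 0, 0, 1], [-40, -34, 0, 0, 0, 0, 1], [-40, -34, 0, 0, 0, 0, 1], [-40, -34, 0, 0, 0, 0, 1], [-40, -34, 0, 0, 0, 0, 1], [-40, -34, 0, 0, 0, 0, 1], [-40, -34, 0, 0, 0, 0, 1]])

```text
time_s: 1.8
position: [0.5193, 0.1716, 0.2314]
tool_rot: [[-0.999, 0.051, 0.0], [0.051, 0.999, 0.0], [-0.0, 0.0, -1.0]]
ft_force: [0.4, 1.4, 0.9]
grip_width: 0.0852
gripper_force: 0.0
```

Emit:
apply_moves(series=[[-40, -34, 0, 0, 0, 0, 1], [-40, -34, 0, 0, 0, 0, 1], [-40, -34, 0, 0, 0, 0, 1], [0, 0, 0, 0, 0, 0, 1], [0, 0, 0, 0, 0, 0, 1]])

```text
time_s: 2.42
position: [0.6325, 0.0654, 0.2311]
tool_rot: [[-0.999, 0.051, -0.001], [0.051, 0.999, 0.0], [0.001, 0.0, -1.0]]
ft_force: [-0.4, 0.0, 0.5]
grip_width: 0.0855
gripper_force: 0.0
```

Run:
```python
from h import *
plan([.634,.066,.235],Rdown([.05,1])); d=snap("wrist","w1")
C=cloud(d);x,y,z=C[...,0],C[...,1],C[...,2];ok=d["z_map"]>0
b=ok&(abs(x-.634)<.06)&(abs(y-.066)<.06)
for n,lo,hi in(("stand",.058,.074),("tongs",.13,.147)):
    m=b&(z>lo)&(z<hi); r=cv2.minAreaRect(C[m][:,:2].astype(np.float32)); print(n,m.sum(),np.round(r[0],4),np.round(r[1],3),r[2],C[m][:,2].mean())
for p in([.634,.0895,.139],[.634,.043,.139]): print(proj(d,p))
```

```text
shift mm [-1.5  0.7 -3.9] rotvec [ 0.01 -0.04 -0.05] after-turn shift [-1.5  0.7 -3.9]
stand 5203 [0.6361 0.0642] [0.08 0.06] 87.26754760742188 0.06543976134207186
tongs 1992 [0.636  0.0641] [0.046 0.024] 86.9454574584961 0.13727997343311937
(np.float64(357.50928445609816), np.float64(235.43384680764927))
(np.float64(277.8814722441643), np.float64(239.30061035592303))
```

View pics/w1.png

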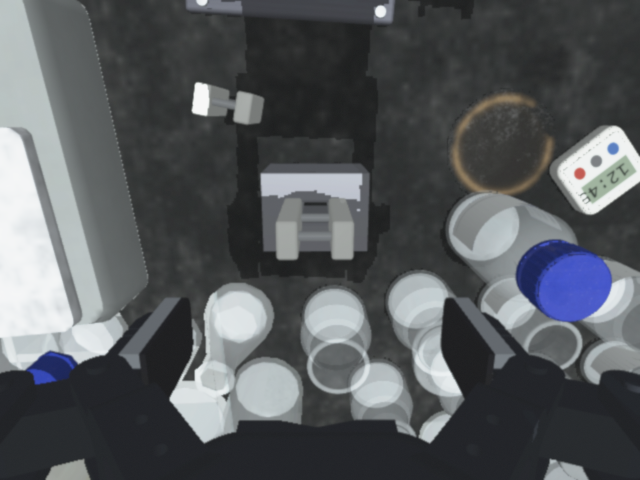

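The wrist view shows the tongs' handle blocks centred at about (315,228), in the stand and symmetric between the open fingers. The nearest glassware is clear of the gripper's path.

Emit:
apply_moves(series=[[-3.5, -1.2, 0, 0, 0, 0, 1], [0, 0, 35, 0, 0, 0, 1], [0, 0, 35, 0, 0, 0, 1], [0, 0, 35, 0, 0, 0, 1], [0, 0, 34, 0, 0, 0, 1], [0, 0, 0, 0, 0, 0, 0.8], [0, 0, 0, 0, 0, 0, 0.6], [0, 0, 0, 0, 0, 0, 0.51], [0, 0, 0, 0, 0, 0, 0.51], [0, 0, 0, 0, 0, 0, 0.51]], grip_force=40)

```text
time_s: 3.72
position: [0.6372, 0.0638, 0.0946]
tool_rot: [[-0.999, 0.051, 0.004], [0.051, 0.999, -0.0], [-0.004, 0.0, -1.0]]
ft_force: [-0.1, 0.4, 6.6]
grip_width: 0.0435
gripper_force: 5.8
```

Emit:
apply_moves(series=[[0, 0, -10, 0, 0, 0, 0.51], [0, 0, -20, 0, 0, 0, 0.51], [0, 0, -30, 0, 0, 0, 0.51], [0, 0, -30, 0, 0, 0, 0.51], [0, 0, -30, 0, 0, 0, 0.51], [0, 0, -20, 0, 0, 0, 0.51], [0, 0, 0, 0, 0, 0, 0.51], [0, 0, 0, 0, 0, 0, 0.51]])

```text
time_s: 4.72
position: [0.6359, 0.0637, 0.2315]
tool_rot: [[-0.999, 0.051, -0.001], [0.051, 0.999, 0.0], [0.001, 0.0, -1.0]]
ft_force: [0.1, 0.2, -0.6]
grip_width: 0.0437
gripper_force: 4.4
```

Run:
```python
from h import *
plan([.4636-.116*.05,.0928-.05,.235],Rdown([.11,.994])); s=telemetry.observe();print(s['ft_force'])
```

```text
shift mm [176.8 -29.9  -3.2] rotvec [-0.   -0.09  3.4 ] after-turn shift [174.7 -40.4  -3.5]
[ 0.1081923   0.23192118 -0.58775187]
```

Emit:
apply_moves(series=[[0, 0, 0, 0, 0, 3.4, 0.51], [27, 4, 0, 0, 0, 0, 0.51], [27, 4, 0, 0, 0, 0, 0.51], [27, 4, 0, 0, 0, 0, 0.51], [27, 4, 0, 0, 0, 0, 0.51], [27, 4, 0, 0, 0, 0, 0.51], [0, 0, 0, 0, 0, 0, 0.51], [0, 0, 0, 0, 0, 0, 0.51], [0, 0, 0, 0, 0, 0, 0.51]])

```text
time_s: 5.85
position: [0.5049, 0.0981, 0.2319]
tool_rot: [[-0.994, 0.11, -0.001], [0.11, 0.994, -0.0], [0.001, -0.0, -1.0]]
ft_force: [0.3, 0.1, -0.3]
grip_width: 0.0434
gripper_force: 4.4
```

Run:
```python
from h import *
d=snap("wrist","w2"); print(telemetry.observe()['position'],proj(d,[.4636,.0928,.1015]),proj(d,[.474,.181,.068]))
C=cloud(d);x,y,z=C[...,0],C[...,1],C[...,2]
for n,m in dict(pin=(z>.095)&(z<.104)&(abs(x-.4636)<.008)&(abs(y-.0928)<.008),cheek=(z>.104)&(z<.110)&(abs(x-.4636)<.03)&(abs(y-.0928)<.03),chan=(z>.07)&(z<.08)&(y<.09)&(y>-.04)&(abs(x-.45)<.05)).items():
    if m.sum()>5:r=cv2.minAreaRect(C[m][:,:2].astype(np.float32));print(n,m.sum(),np.round(r[0],4),np.round(r[1],3),r[2],C[m].mean(0))
```

```text
[0.50480564 0.09814579 0.2319034 ] (np.float64(300.76368184900895), np.float64(158.21522868839992)) (np.float64(425.495272458187), np.float64(154.43444052451596))
pin 186 [0.4641 0.0912] [0.01  0.009] 88.45175170898438 [0.46413857 0.09129901 0.10031878]
cheek 692 [0.4642 0.0913] [0.028 0.03 ] 83.53103637695312 [0.46398251 0.09124532 0.10622871]
chan 6686 [0.445  0.0275] [0.101 0.056] 83.74853515625 [0.45612576 0.02683398 0.07540745]
```

View pics/w2.png

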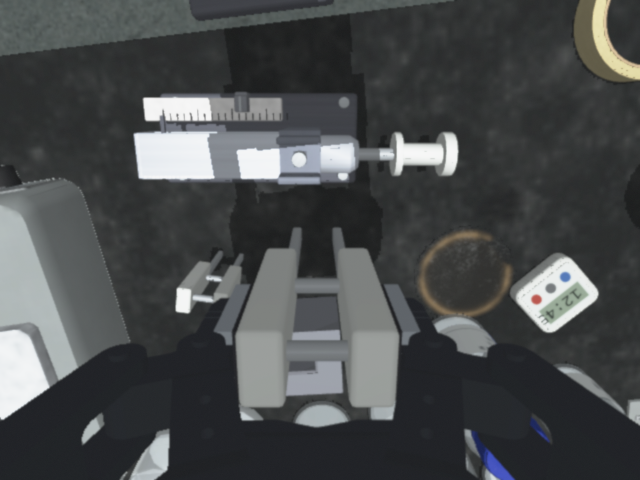

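The wrist view shows the tongs' tips at (297,232) and (338,232), the pin head at (300,158), the rider at (241,102) and the pointer near (163,120). Next I'll measure the tip offset and take a close look at the scale.

Run:
```python
from h import *
d=load("w2"); C=cloud(d)
s=telemetry.observe();T=np.array(s["tool_rot"]);t=s["position"]
q=(C-t)@T   # tool coords
m=(d["z_map"]>0)&(abs(q[...,0])<.012)&(abs(q[...,1])<.03)&(q[...,2]>.03)&(q[...,2]<.10)
for sg in(-1,1):
    mm=m&(np.sign(q[...,1])==sg); a=q[mm]; print(sg,mm.sum(),a.min(0).round(4),a.max(0).round(4),np.median(a,0).round(4))
    b=a[a[:,2]>a[:,2].max()-.01]; print(b.min(0).round(4),b.max(0).round(4))
plan([.4641,.0913,.232],Rdown([.113,.994]))
a=cv2.resize(d["frame"][85:185,130:330],None,fx=4,fy=4,interpolation=cv2.INTER_CUBIC);cv2.imwrite("pics/crop2.png",a[...,::-1])
```

```text
-1 286 [-0.002  -0.0135  0.0309] [ 0.0055 -0.0085  0.0899] [ 0.0049 -0.0097  0.0634]
[-0.0012 -0.0135  0.08  ] [ 0.0055 -0.0085  0.0899]
1 285 [-0.0018  0.0092  0.0307] [0.0057 0.0142 0.0908] [0.0049 0.0105 0.0637]
[-0.0012  0.0092  0.0811] [0.0055 0.014  0.0908]
shift mm [ 39.7 -11.3  -0.1] rotvec [-0.01 -0.03  0.15] after-turn shift [ 39.7 -11.4  -0.1]
```

View pics/crop2.png

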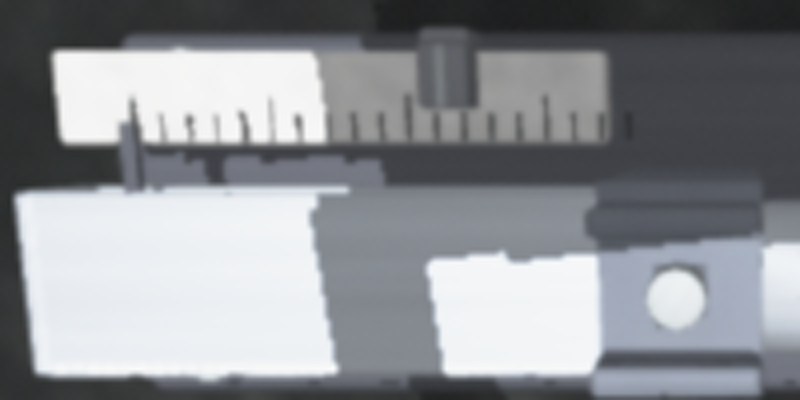

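Emit:
apply_moves(series=[[13, -4, 0, 0, 0, 0.15, 0.51], [13, -4, 0, 0, 0, 0, 0.51], [12.2, -3.7, 0, 0, 0, 0, 0.51], [0, 0, 0, 0, 0, 0, 0.51], [0, 0, 10, 0, 0, 0, 0.51], [0, 0, 10, 0, 0, 0, 0.51], [0, 0, 8, 0, 0, 0, 0.51], [0, 0, 0, 0, 0, 0, 0.51], [0, 0, 0, 0, 0, 0, 0.51]])

```text
time_s: 7.02
position: [0.4652, 0.0911, 0.2044]
tool_rot: [[-0.994, 0.112, 0.0], [0.112, 0.994, -0.0], [-0.0, 0.0, -1.0]]
ft_force: [0.5, -0.6, -0.5]
grip_width: 0.0433
gripper_force: 4.4
```

Run:
```python
from h import *
s=telemetry.observe();T=np.array(s["tool_rot"]);t=s["position"]
print("tip",t+T@[.0015,.0003,.0905]); plan([.4641,.0913,.232],Rdown([.113,.994]))
d=snap("wrist","w3"); C=cloud(d);q=(C-t)@T
m=(abs(q[...,0])<.012)&(abs(q[...,1])<.016)&(q[...,2]>.055)&(q[...,2]<.089)
for sg in(-1,1): a=q[m&(np.sign(q[...,1])==sg)];print(a.min(0).round(4),a.max(0).round(4))
x,y,z=C[...,0],C[...,1],C[...,2]
for n,m in dict(pin=(z>.095)&(z<.104)&(abs(x-.4636)<.008)&(abs(y-.0928)<.008),cheek=(z>.1045)&(z<.109)&(abs(x-.4636)<.03)&(abs(y-.0928)<.03)).items():
    if m.sum()>5:r=cv2.minAreaRect(C[m][:,:2].astype(np.float32));print(n,m.sum(),np.round(r[0],4),np.round(r[1],3),r[2],C[m].mean(0))
# pointer / rider from w2
e=load("w2");D=cloud(e);L=np.array([.113,.9936,0])
for n,(u,v) in dict(ptr=(128,150),ptr2=(126,130),rid=(447,95),rid2=(447,50)).items():
    p=D[round(85+v/4),round(130+u/4)];print(n,p.round(4),p@L)
a=cv2.resize(d["frame"][150:350,220:420],None,fx=3,fy=3,interpolation=cv2.INTER_CUBIC);cv2.imwrite("pics/crop3.png",a[...,::-1])
```

```text
tip [0.46377907 0.09153077 0.11394423]
shift mm [  1.1   0.1 -27.6] rotvec [0.   0.02 0.03] after-turn shift [  1.1   0.1 -27.6]
[-0.0016 -0.0135  0.0552] [ 0.0056 -0.0085  0.0888]
[-0.0018  0.0092  0.0551] [0.0058 0.0142 0.089 ]
pin 222 [0.464  0.0912] [0.009 0.009] 35.47388458251953 [0.46363031 0.09123729 0.10003327]
cheek 634 [0.4639 0.0913] [0.027 0.03 ] 83.65987396240234 [0.46167573 0.09164965 0.10630509]
ptr [ 0.4306 -0.0057  0.0613] 0.04295920283587823
ptr2 [ 0.4279 -0.0045  0.063 ] 0.04384461998594557
rid [0.4283 0.0546 0.0696] 0.10263033269941023
rid2 [0.4211 0.0558 0.07  ] 0.10301973590163231
```

View pics/crop3.png

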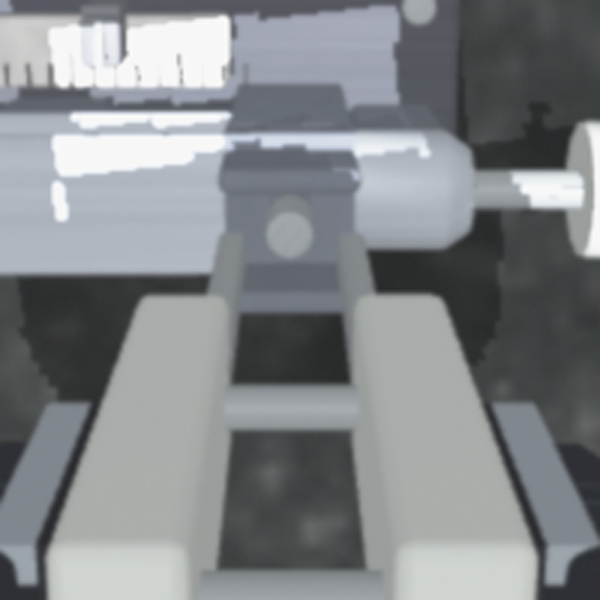

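The crop shows the pin head between the two tips and the tips clear of the cheeks, so I'll go down.

Emit:
apply_moves(series=[[0, -0.3, 9, 0, 0, 0, 0.51], [0, 0, 9, 0, 0, 0, 0.51], [0, 0, 7.5, 0, 0, 0, 0.51], [0, 0, 0, 0, 0, 0, 0.51], [0, 0, 0, 0, 0, 0, 0.51]])

```text
time_s: 7.7
position: [0.4651, 0.0907, 0.179]
tool_rot: [[-0.994, 0.113, 0.0], [0.113, 0.994, -0.0], [-0.0, 0.0, -1.0]]
ft_force: [-0.7, -0.6, -0.3]
grip_width: 0.0435
gripper_force: 4.4
```

Emit:
apply_moves(series=[[0, 0, 0, 0, 0, 0, 0.47], [0, 0, 0, 0, 0, 0, 0.44], [0, 0, 0, 0, 0, 0, 0.4], [0, 0, 0, 0, 0, 0, 0.38], [0, 0, 0, 0, 0, 0, 0.38], [0, 0, 0, 0, 0, 0, 0.38]], grip_force=40)

```text
time_s: 8.45
position: [0.4651, 0.0908, 0.1791]
tool_rot: [[-0.994, 0.113, 0.001], [0.113, 0.994, -0.0], [-0.001, 0.0, -1.0]]
ft_force: [-1.0, 0.9, 6.2]
grip_width: 0.0334
gripper_force: 39.3
```

Emit:
apply_moves(series=[[0, 0, -4, 0, 0, 0, 0.38], [0, 0, -6, 0, 0, 0, 0.38], [0, 0, -10, 0, 0, 0, 0.38], [0, 0, -15, 0, 0, 0, 0.38], [0, 0, -15, 0, 0, 0, 0.38], [0, 0, -10, 0, 0, 0, 0.38], [0, 0, 0, 0, 0, 0, 0.38], [0, 0, 0, 0, 0, 0, 0.38]])

```text
time_s: 9.45
position: [0.4648, 0.0908, 0.2384]
tool_rot: [[-0.994, 0.113, -0.001], [0.113, 0.994, 0.0], [0.001, -0.0, -1.0]]
ft_force: [-0.0, 0.4, -1.3]
grip_width: 0.0338
gripper_force: 39.8
```

Run:
```python
from h import *
s=telemetry.observe();T=np.array(s["tool_rot"]);t=s["position"]
d=snap("wrist","w4")
a=cv2.resize(d["frame"][100:300,200:440],None,fx=3,fy=3,interpolation=cv2.INTER_CUBIC);cv2.imwrite("pics/crop4.png",a[...,::-1])
plan([.535,.4226,.239],Rdown([.113,.994]))
```

```text
shift mm [-32.5 337.7  -0.8] rotvec [-0.   -0.07  0.02] after-turn shift [-32.3 337.7  -0.7]
```

View pics/crop4.png

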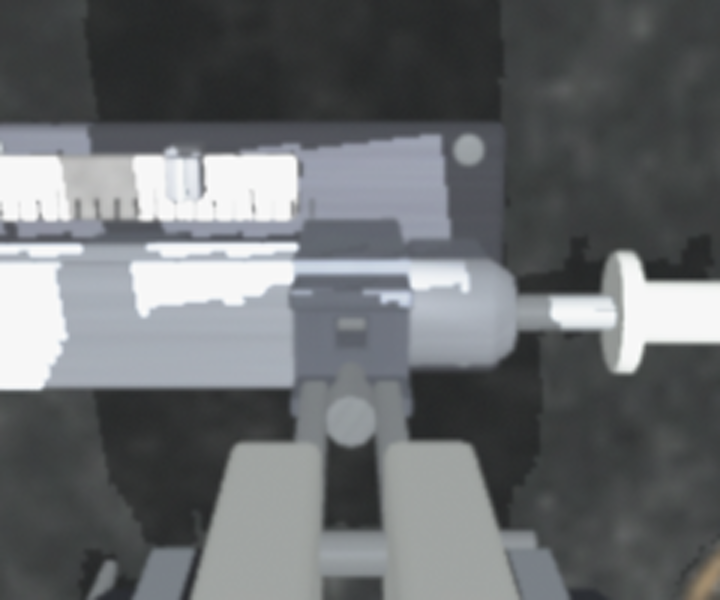

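The crop shows the pin held upright between the tips at (350,420) and the hole empty at (350,327). Now I'll carry it to the bowl.

Emit:
apply_moves(series=[[-4, 40, 0, 0, 0, 0, 0.38], [-4, 42, 0, 0, 0, 0, 0.38], [-4, 42, 0, 0, 0, 0, 0.38], [-4, 42, 0, 0, 0, 0, 0.38], [-4, 43, 0, 0, 0, 0, 0.38], [-4, 43, 0, 0, 0, 0, 0.38], [-5, 43, 0, 0, 0, 0, 0.38], [-5, 43, 0, 0, 0, 0, 0.38], [0, 0, 0, 0, 0, 0, 0.38], [0, 0, 0, 0, 0, 0, 0.38], [0, 0, 0, 0, 0, 0, 0.38]])

```text
time_s: 10.88
position: [0.5369, 0.4218, 0.239]
tool_rot: [[-0.994, 0.114, -0.0], [0.114, 0.994, -0.0], [0.0, -0.0, -1.0]]
ft_force: [-0.1, -0.4, -1.8]
grip_width: 0.0339
gripper_force: 40.0
```

Run:
```python
from h import *
s=telemetry.observe();T=np.array(s["tool_rot"]);t=s["position"]
d=snap("wrist","w5");C=cloud(d);z=C[...,2]
m=(d["z_map"]>0)&(z>.026)&(z<.038)&(np.hypot(C[...,0]-.535,C[...,1]-.4226)<.055)
c,r=cv2.minEnclosingCircle(C[m][:,:2].astype(np.float32));print(m.sum(),c,r)
print(t,"tip",t+T@[.0015,.0003,.0905]); plan([c[0],c[1],.13],Rdown([.113,.994]))
```

```text
2508 (0.5366767644882202, 0.4207015037536621) 0.04348528012633324
[0.53686767 0.42184212 0.23901654] tip [0.53540332 0.42229268 0.14851659]
shift mm [ 1.000e-01 -1.200e+00  1.092e+02] rotvec [-0.    0.01 -0.04] after-turn shift [ 1.000e-01 -1.200e+00  1.092e+02]
```

Emit:
apply_moves(series=[[-1, -1.5, 25, 0, 0, 0, 0.38], [0, 0, 30, 0, 0, 0, 0.38], [0, 0, 30, 0, 0, 0, 0.38], [0, 0, 15, 0, 0, 0, 0.38], [0, 0, 8, 0, 0, 0, 0.38], [0, 0, 0, 0, 0, 0, 0.38], [0, 0, 0, 0, 0, 0, 0.42], [0, 0, 0, 0, 0, 0, 0.46], [0, 0, 0, 0, 0, 0, 0.5], [0, 0, 0, 0, 0, 0, 0.51], [0, 0, 0, 0, 0, 0, 0.51], [0, 0, 0, 0, 0, 0, 0.51]])

```text
time_s: 12.42
position: [0.5376, 0.4212, 0.1308]
tool_rot: [[-0.994, 0.113, 0.0], [0.113, 0.994, -0.0], [-0.0, -0.0, -1.0]]
ft_force: [-0.2, -0.0, -1.5]
grip_width: 0.0432
gripper_force: 4.5
```

Emit:
apply_moves(series=[[0, 0, 0, 0, 0, 0, 0.51], [0, 0, 0, 0, 0, 0, 0.51], [0, 0, -10, 0, 0, 0, 0.51], [0, 0, -25, 0, 0, 0, 0.51], [0, 0, -30, 0, 0, 0, 0.51], [0, 0, -30, 0, 0, 0, 0.51], [0, 0, -13, 0, 0, 0, 0.51], [0, 0, 0, 0, 0, 0, 0.51], [0, 0, 0, 0, 0, 0, 0.51]])

```text
time_s: 13.55
position: [0.5373, 0.421, 0.2374]
tool_rot: [[-0.994, 0.113, -0.002], [0.113, 0.994, -0.001], [0.002, -0.001, -1.0]]
ft_force: [-0.7, 0.2, -1.3]
grip_width: 0.0436
gripper_force: 4.5
```

Run:
```python
from h import *
d=snap("wrist","w6");a=cv2.resize(d["frame"][100:340,160:480],None,fx=2,fy=2);cv2.imwrite("pics/crop6.png",a[...,::-1])
s=telemetry.observe();T=np.array(s["tool_rot"]);t=s["position"]
C=cloud(d);q=(C-t)@T
m=(d["z_map"]>0)&(abs(q[...,0])<.012)&(abs(q[...,1])<.03)&(q[...,2]>.03)&(q[...,2]<.10)
for sg in(-1,1): a=q[m&(np.sign(q[...,1])==sg)];print(a.min(0).round(4),a.max(0).round(4))
m=(d["z_map"]>0)&(abs(q[...,0])<.03)&(abs(q[...,1])<.012)&(q[...,2]>-.06)&(q[...,2]<-.03)
print(t); plan([.636,.064,t[2]],Rdown([.0515,1]))
```

```text
[-0.0018 -0.0135  0.0309] [ 0.0057 -0.0084  0.0898]
[-0.002   0.0092  0.0302] [0.0056 0.0142 0.0893]
[0.53732916 0.42098333 0.2373134 ]
shift mm [-1.382e+02 -3.436e+02  2.000e-01] rotvec [-0.08 -0.12 -3.52] after-turn shift [-116.9 -351.4    0. ]
```

View pics/crop6.png

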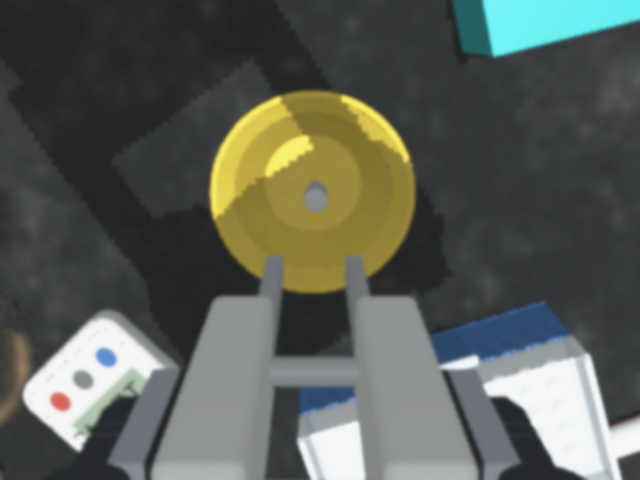

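The crop shows the pin in the bowl's centre at (315,197), let go by the empty tongs. Now back to the stand.

Emit:
apply_moves(series=[[0, 0, 0, 0, 0, -3.5, 0.51], [-14.5, -44, 0, 0, 0, 0, 0.51], [-14.5, -44, 0, 0, 0, 0, 0.51], [-14.5, -44, 0, 0, 0, 0, 0.51], [-14.5, -44, 0, 0, 0, 0, 0.51], [-14.5, -44, 0, 0, 0, 0, 0.51], [-14.5, -44, 0, 0, 0, 0, 0.51], [-14.5, -44, 0, 0, 0, 0, 0.51], [-15, -43.5, 0, 0, 0, 0, 0.51], [0, 0, 0, 0, 0, 0, 0.51], [0, 0, 0, 0, 0, 0, 0.51], [0, 0, 0, 0, 0, 0, 0.51]])

```text
time_s: 15.1
position: [0.6355, 0.0653, 0.2387]
tool_rot: [[-0.999, 0.05, -0.0], [0.05, 0.999, 0.0], [0.0, 0.0, -1.0]]
ft_force: [-0.9, 0.8, -0.4]
grip_width: 0.0436
gripper_force: 4.5
```

Run:
```python
from h import *
s=telemetry.observe();T=np.array(s["tool_rot"]);t=s["position"]
d=snap("wrist","w7");C=cloud(d);z=C[...,2]
m=(d["z_map"]>0)&(z>.058)&(z<.074)&(abs(C[...,0]-.635)<.06)&(abs(C[...,1]-.065)<.06)
r=cv2.minAreaRect(C[m][:,:2].astype(np.float32));print(m.sum(),r);print(t,T.round(4))
plan([.636,.0639,t[2]],Rdown([.0515,1]))
```

```text
6797 ((0.6359880566596985, 0.0641569197177887), (0.0801667794585228, 0.0600225031375885), 87.19707489013672)
[0.63548911 0.06531082 0.23867238] [[-9.987e-01  5.020e-02 -4.000e-04]
 [ 5.020e-02  9.987e-01  2.000e-04]
 [ 4.000e-04  2.000e-04 -1.000e+00]]
shift mm [-0.5 -1.3  0.1] rotvec [ 0.01 -0.01  0.07] after-turn shift [-0.5 -1.3  0.1]
```

Emit:
apply_moves(series=[[-1.5, -1.3, 0, 0, 0, 0, 0.51], [0, 0, 20, 0, 0, 0, 0.51], [0, 0, 30, 0, 0, 0, 0.51], [0, 0, 20, 0, 0, 0, 0.51], [0, 0, 20, 0, 0, 0, 0.51], [0, 0, 20, 0, 0, 0, 0.51], [0, 0, 20, 0, 0, 0, 0.51], [0, 0, 8, 0, 0, 0, 0.51], [0, 0, 4, 0, 0, 0, 0.51], [0, 0, 0, 0, 0, 0, 0.51], [0, 0, 0, 0, 0, 0, 0.51]])

```text
time_s: 16.52
position: [0.6375, 0.0627, 0.0975]
tool_rot: [[-0.999, 0.052, 0.001], [0.052, 0.999, -0.0], [-0.001, -0.0, -1.0]]
ft_force: [0.3, 0.4, 0.1]
grip_width: 0.0435
gripper_force: 4.5
```

Emit:
apply_moves(series=[[0, 0.5, 3, 0, 0, 0, 0.51], [0, 0, 0, 0, 0, 0, 0.51], [0, 0, 0, 0, 0, 0, 0.51]])

```text
time_s: 16.9
position: [0.6375, 0.0632, 0.0941]
tool_rot: [[-0.999, 0.052, 0.001], [0.052, 0.999, -0.0], [-0.001, -0.0, -1.0]]
ft_force: [0.5, 0.4, 1.2]
grip_width: 0.0434
gripper_force: 4.5
```

Emit:
apply_moves(series=[[0, 0, 0, 0, 0, 0, 0.55], [0, 0, 0, 0, 0, 0, 0.6], [0, 0, 0, 0, 0, 0, 0.75], [0, 0, 0, 0, 0, 0, 1], [0, 0, 0, 0, 0, 0, 1], [0, 0, 0, 0, 0, 0, 1]])

```text
time_s: 17.65
position: [0.6372, 0.0632, 0.0938]
tool_rot: [[-0.999, 0.052, -0.0], [0.052, 0.999, -0.0], [0.0, -0.0, -1.0]]
ft_force: [0.8, 0.2, 0.1]
grip_width: 0.0854
gripper_force: 0.0
```

Emit:
apply_moves(series=[[0, 0, -15, 0, 0, 0, 1], [0, 0, -30, 0, 0, 0, 1], [0, 0, -35, 0, 0, 0, 1], [0, 0, -35, 0, 0, 0, 1], [0, 0, -20, 0, 0, 0, 1], [0, 0, 0, 0, 0, 0, 1], [0, 0, 0, 0, 0, 0, 1]])

```text
time_s: 18.52
position: [0.6369, 0.0633, 0.2281]
tool_rot: [[-0.999, 0.052, -0.001], [0.052, 0.999, 0.0], [0.001, 0.0, -1.0]]
ft_force: [-0.0, 0.2, 0.7]
grip_width: 0.0854
gripper_force: 0.0
```

Run:
```python
from h import *
s=telemetry.observe();t=s["position"]
d=snap("wrist","w8");C=cloud(d);z=C[...,2]
for lo,hi in((.058,.074),(.13,.147)):
    m=(d["z_map"]>0)&(z>lo)&(z<hi)&(abs(C[...,0]-.635)<.06)&(abs(C[...,1]-.065)<.06)
    r=cv2.minAreaRect(C[m][:,:2].astype(np.float32));print(m.sum(),r,C[m][:,2].max())
L=np.array([.113,.9936])
g=np.array([.464,.0912])+.088*L;print("grip",g)
plan([*g,t[2]],Rdown(np.array([.9936,-.113])));plan([*g,t[2]],Rdown(-np.array([.9936,-.113])));print(t,s["q"])
```

```text
5350 ((0.636152982711792, 0.06415072083473206), (0.0801532045006752, 0.06041136756539345), 87.1336669921875) 0.0739204796417734
2053 ((0.6363685131072998, 0.06357120722532272), (0.0460115522146225, 0.02459217980504036), 87.21798706054688) 0.14053679905704428
grip [0.473944  0.1786368]
shift mm [168.7 106.8   0. ] rotvec [-9.000e-02 -9.000e-02  9.353e+01] after-turn shift [  96.2 -174.9   -0.3]
shift mm [168.7 106.8   0. ] rotvec [  0.09  -0.09 -86.47] after-turn shift [-96.2 174.9  -0.3]
[0.63688995 0.06327149 0.22808657] [-4.90448031e+00  3.12784351e+01  5.88111708e+01 -2.08484852e-03
  8.99884478e+01 -9.19402745e+01]
```

The tongs stand in the stand again, centred to within 1 mm. Next I'll turn the tool to grip across the rod.

Emit:
apply_moves(series=[[0, 0, -5, 0, 0, 10.4, 1], [0, 0, 0, 0, 0, 10.4, 1], [0, 0, 0, 0, 0, 10.4, 1], [0, 0, 0, 0, 0, 10.4, 1], [0, 0, 0, 0, 0, 10.4, 1], [0, 0, 0, 0, 0, 10.4, 1], [0, 0, 0, 0, 0, 10.4, 1], [0, 0, 0, 0, 0, 10.4, 1], [0, 0, 0, 0, 0, 10.3, 1], [0, 0, 0, 0, 0, 0, 1]])

```text
time_s: 19.82
position: [0.637, 0.0633, 0.2329]
tool_rot: [[0.111, 0.994, -0.002], [0.994, -0.111, 0.0], [-0.0, -0.002, -1.0]]
ft_force: [0.6, 0.4, -0.3]
grip_width: 0.0853
gripper_force: 0.0
```

Emit:
apply_moves(series=[[19, -35, 0, 0, 0, 0, 1], [19, -35, 0, 0, 0, 0, 1], [19, -35, 0, 0, 0, 0, 1], [19, -35, 0, 0, 0, 0, 1], [20, -35, 0, 0, 0, 0, 1], [0, 0, 0, 0, 0, 0, 1], [0, 0, 0, 0, 0, 0, 1], [0, 0, 0, 0, 0, 0, 1]])

```text
time_s: 20.82
position: [0.4749, 0.1778, 0.2335]
tool_rot: [[0.112, 0.994, -0.0], [0.994, -0.112, -0.0], [-0.0, -0.0, -1.0]]
ft_force: [0.2, -0.1, 0.1]
grip_width: 0.0855
gripper_force: 0.0
```

Run:
```python
from h import *
s=telemetry.observe();t=s["position"];T=np.array(s["tool_rot"])
d=snap("wrist","w9");C=cloud(d);z=C[...,2];L=np.array([.113,.9936]);X=np.array([.9936,-.113])
o=np.array([.464,.0912]);ly=(C[...,:2]-o)@L;lx=(C[...,:2]-o)@X
m=(d["z_map"]>0)&(z>.03)&(z<.085)&(abs(lx)<.025)&(ly>.05)&(ly<.14)
for a in np.arange(.055,.13,.004):
    k=m&(ly>=a)&(ly<a+.004)
    if k.sum()>5: print(a.round(3),k.sum(),lx[k].min().round(4),lx[k].max().round(4),z[k].max().round(4))
print(t,T.round(3)); g=o+.088*L; plan([*g,.041],Rdown(X))
```

```text
0.055 56 -0.0042 0.0045 0.0649
0.059 59 -0.0042 0.0045 0.0661
0.063 34 -0.0042 0.0045 0.0646
0.067 133 -0.015 0.0163 0.0762
0.071 334 -0.0149 0.0162 0.0764
0.075 99 -0.0072 0.0075 0.0684
0.079 103 -0.0072 0.0075 0.0694
0.083 102 -0.0071 0.0075 0.0685
0.087 108 -0.0071 0.0074 0.0693
0.091 103 -0.007 0.0074 0.0691
0.095 104 -0.0079 0.0074 0.0688
0.099 78 -0.0079 0.0074 0.0688
0.103 213 -0.0153 0.0157 0.0766
0.107 272 -0.0154 0.0157 0.0767
0.111 141 -0.0138 0.0149 0.0759
[0.47489561 0.17777431 0.23351494] [[ 0.112  0.994 -0.   ]
 [ 0.994 -0.112 -0.   ]
 [-0.    -0.    -1.   ]]
shift mm [  0.8  -0.9 192.5] rotvec [-0.02  0.01  0.02] after-turn shift [  0.8  -1.  192.5]
```

Emit:
apply_moves(series=[[1.8, -0.9, 0, 0, 0, 0, 1], [0, 0, 35, 0, 0, 0, 1], [0, 0, 40, 0, 0, 0, 1], [0, 0, 40, 0, 0, 0, 1], [0, 0, 40, 0, 0, 0, 1], [0, 0, 25, 0, 0, 0, 1], [0, 0, 12, 0, 0, 0, 1], [0, 0, 0, 0, 0, 0, 1], [0, 0, 0, 0, 0, 0, 1]])

```text
time_s: 22.0
position: [0.4741, 0.1803, 0.0427]
tool_rot: [[0.113, 0.994, 0.002], [0.994, -0.113, 0.0], [0.0, 0.002, -1.0]]
ft_force: [0.4, -0.3, 0.7]
grip_width: 0.0853
gripper_force: 0.0
```

Emit:
apply_moves(series=[[0, 0, 0, 0, 0, 0, 0.6], [0, 0, 0, 0, 0, 0, 0.4], [0, 0, 0, 0, 0, 0, 0.25], [0, 0, 0, 0, 0, 0, 0.1], [0, 0, 0, 0, 0, 0, 0.1], [0, 0, 0, 0, 0, 0, 0.1], [0, 0, 0, 0, 0, 0, 0.1]], grip_force=70)

```text
time_s: 22.88
position: [0.4736, 0.1802, 0.042]
tool_rot: [[0.112, 0.994, 0.0], [0.994, -0.112, -0.0], [0.0, 0.0, -1.0]]
ft_force: [-1.1, -0.3, 6.2]
grip_width: 0.0138
gripper_force: 68.2
```

Emit:
apply_moves(series=[[4, 0, 0, 0, 0, 0, 0.1], [8, 0, 0, 0, 0, 0, 0.1], [8, 0, 0, 0, 0, 0, 0.1], [8, 0, 0, 0, 0, 0, 0.1], [8, 0, 0, 0, 0, 0, 0.1], [8, 0, 0, 0, 0, 0, 0.1], [8, 0, 0, 0, 0, 0, 0.1], [6, 0, 0, 0, 0, 0, 0.1], [0, 0, 0, 0, 0, 0, 0.1], [0, 0, 0, 0, 0, 0, 0.1], [0, 0, 0, 0, 0, 0, 0.1]])

```text
time_s: 24.25
position: [0.4798, 0.2366, 0.042]
tool_rot: [[0.112, 0.994, -0.001], [0.994, -0.112, -0.002], [-0.003, -0.0, -1.0]]
ft_force: [-2.8, -9.5, 7.1]
grip_width: 0.0139
gripper_force: 68.4
```

Run:
```python
from h import *
s=telemetry.observe();print(s["position"],s["ft_force"],(s["position"][:2]-np.array([.4736,.1802]))@[.113,.9936])
a=snap("top","t2");b=snap("scene","s2")
A=cv2.resize(a["frame"][250:315,395:480],None,fx=7,fy=7,interpolation=cv2.INTER_CUBIC)
B=cv2.resize(b["frame"][320:400,290:370],None,fx=7,fy=7,interpolation=cv2.INTER_CUBIC)
h=min(A.shape[0],B.shape[0]);A=A[:h,:];B=B
o=np.zeros((560,1155,3),np.uint8);o[:A.shape[0],:A.shape[1]]=A;o[:,595:]=B
cv2.imwrite("pics/fin.png",cv2.resize(o,(800,388))[...,::-1])
```

```text
[0.47980887 0.23657625 0.04202778] [-2.80535546 -9.52237462  7.13960839] 0.056717040942256804
```

View pics/fin.png

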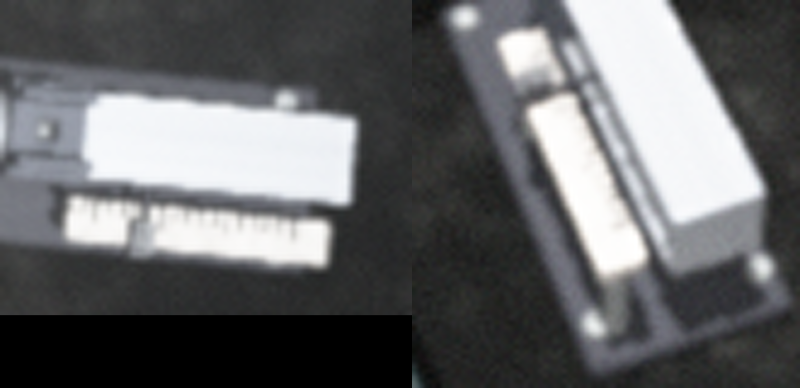

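The left half (top view) shows the rider at about (142,238) with the pointer nearly level beside it. The right half (scene view) shows the pointer hidden behind the rider. I'll check numerically with rectified strips.

Run:
```python
from h import *
L=np.array([.113,.9936]);X=np.array([.9936,-.113]);o=np.array([.464,.0912])
def strip(d,lx,y0,y1,z,st=.001):
    g=cv2.cvtColor(d["frame"],cv2.COLOR_RGB2GRAY); ys=np.arange(y0,y1,st)
    uv=np.array([proj(d,[*(o+lx*X+y*L),z]) for y in ys],np.float32)
    return ys,cv2.remap(g,uv[None,:,0],uv[None,:,1],cv2.INTER_CUBIC)[0]
for tag in("w2","t2","top0"):
    d=load(tag)
    for lx,z in((-.022,.062),(-.024,.062),(-.026,.063),(-.032,.0705),(-.036,.0705)):
        for lo in ([-.108,-.05] if tag!="t2" else [-.055]):
            ys,v=strip(d,lx,lo,lo+.036,z);print(tag,lx,int(lo*1e3),*v)
```

```text
w2 -0.022 -108 51 51 51 52 52 52 74 114 118 104 86 86 70 68 68 67 71 84 75 65 65 64 64 64 65 65 66 68 68 68 68 67 65 64 64 64
w2 -0.022 -50 64 65 64 65 65 66 65 66 65 66 65 66 65 66 65 65 65 65 65 65 65 65 64 64 65 64 65 65 64 65 65 65 64 65 65 65
w2 -0.024 -108 230 230 230 230 228 225 200 134 118 101 108 190 219 224 177 182 218 219 219 176 193 223 223 221 188 218 228 229 208 135 176 228 231 216 177 218
w2 -0.024 -50 122 109 125 129 129 116 107 126 126 125 107 103 121 123 123 108 108 123 125 124 107 107 124 124 123 108 112 126 128 128 110 112 125 126 122 106
w2 -0.026 -108 245 245 245 245 244 244 240 177 126 112 95 182 244 243 228 192 236 242 243 205 176 236 243 244 217 210 244 245 249 176 148 236 246 247 213 219
w2 -0.026 -50 131 96 140 149 149 125 98 143 149 148 125 99 138 144 144 117 102 144 150 150 121 107 147 152 150 119 114 149 153 153 127 130 151 150 146 107
w2 -0.032 -108 236 243 243 244 244 244 244 244 244 245 244 244 239 238 244 244 244 244 244 244 245 245 245 245 245 244 244 244 244 245 246 246 245 245 245 245
w2 -0.032 -50 147 147 134 134 127 98 95 103 121 107 95 95 93 79
[... 1991 characters left out ...]
15 200 194 205 205 197 186 180 191 206 208 211 224 233 234
top0 -0.032 -108 213 237 246 246 246 246 245 246 246 244 240 232 226 231 240 243 245 243 243 245 246 247 247 247 246 245 244 244 245 247 247 246 243 244 245 244
top0 -0.032 -50 243 241 234 223 217 216 211 205 197 184 173 162 158 147 134 148 179 214 240 248 247 247 248 247 248 248 245 242 232 226 234 244 246 247 246 247
top0 -0.036 -108 213 245 247 248 248 248 247 247 246 245 245 244 244 245 245 246 246 246 246 246 247 248 248 248 248 247 246 246 246 247 248 248 248 248 248 247
top0 -0.036 -50 245 246 247 247 245 235 218 199 189 178 170 167 168 154 143 149 177 214 244 246 247 247 247 247 248 248 247 246 246 246 245 245 246 247 247 248
```

Emit:
apply_moves(series=[[1.3, 0, 0, 0, 0, 0, 0.1], [0, 0, 0, 0, 0, 0, 0.1], [0, 0, 0, 0, 0, 0, 0.1], [0, 0, 0, 0, 0, 0, 0.1], [0, 0, 0, 0, 0, 0, 0.1]])

```text
time_s: 24.98
position: [0.4799, 0.2378, 0.042]
tool_rot: [[0.112, 0.994, -0.001], [0.994, -0.112, -0.003], [-0.003, -0.001, -1.0]]
ft_force: [-2.1, -9.0, 7.1]
grip_width: 0.0142
gripper_force: 68.4
```

Run:
```python
from h import *
s=telemetry.observe();print(s["position"],s["ft_force"],s["gripper_force"],(s["position"][:2]-np.array([.4736,.1802]))@[.113,.9936])
d=snap("top","t3");C=cloud(d);z=C[...,2]
m=(z>.12)&(z<.15)&(abs(C[...,0]-.635)<.04)&(abs(C[...,1]-.065)<.05);print(m.sum(),C[m].mean(0))
L=np.array([.113,.9936]);X=np.array([.9936,-.113]);o=np.array([.464,.0912]);g=cv2.cvtColor(d["frame"],cv2.COLOR_RGB2GRAY)
uv=np.array([proj(d,[*(o-.026*X+y*L),.063]) for y in np.arange(-.055,-.019,.001)],np.float32);print(cv2.remap(g,uv[None,:,0],uv[None,:,1],cv2.INTER_CUBIC)[0])
print(env.close_job())
```

```text
[0.4799414  0.23780461 0.04200825] [-2.14241616 -9.0397488   7.05975807] 68.36574912071228 0.05795251481094925
294 [0.63388957 0.06672037 0.13581564]
[219 224 229 234 234 229 212 195 198 214 219 204 170 136 123 128 140 164
 184 204 212 210 203 214 226 226 216 203 197 206 206 198 186 181 194 210]
the job is handed in; nothing more can be done
None
```

I handed the job in at about 25 s, with no verdict returned: the pin is in the bowl, the tongs are back upright in their stand, and the rod is held about 58 mm out. By my measurement the pointer is within about 1–2 mm of the rider, taking the index to be at the middle of the rider's width.

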